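# Close the gap gauge to its mark by rolling the knurled wheel

### The job

Set the gap gauge on the bench: with a fingertip on top of its knurled wheel, roll the wheel a stroke at a time so that the jaw closes, until the black pointer on the jaw lines up with the black gauge mark beside it, then take the finger away. Turn the jaw only by the wheel, do not shift the mark, and leave the nuts, the clevis pin and the screwdriver where they are.

Things in the scene. Friction and masses are not known exactly. Their poses are not given: they have to be found in the camera images.
- gauge: gap gauge bolted to the bench: aluminium bed 100 mm (x) by 225 mm (y -55 to +170), 18 mm thick; origin on the bench below the wheel's axle, z up. +y is the closing direction, from wheel to jaw to fixed anvil (face at y 125). Jaw, anvil and mark are at most 50 mm high. Grey cheeks beside the wheel: x 17 to 25 mm either side, y -42 to +42, top 68 mm high
- wheel: steel wheel with 32 ridges on its rim, outer radius 32 mm, 24 mm wide, level axle along the gauge's x; origin at its centre, turns with it; top 88 mm over the bench. Rolling its top towards the gauge's +y closes the jaw 8 mm per radian (1 mm per 4 mm of rim). Turns lightly (about 1 N at the rim), stays where left; stops 3 mm of jaw travel behind the start and over 6 mm beyond the mark
- wheel_center (a point): centre of the wheel, 56 mm over the bench when free; does not turn; axes as the gauge's. The axle is sprung: pressed from above, the wheel sinks up to 5 mm (2.4 N to start, 8.4 N at the bottom) and rises again. A fingertip held 2 to 4 mm below the free top and moved level along +y rolls it, some 25 mm a stroke with a flat tip 22 mm long, without slipping
- jaw: sliding metal jaw between wheel and anvil, 44 mm (x) by 20 mm (y), top 46 mm over the bench, driven by the wheel and carried on the same sprung carriage, so that it dips with the wheel while that is pressed; axes as the gauge's; origin 18 mm over the bench under the pointer
- pointer (a point): outer top end of the black pointer on the jaw's front edge, a bar 3 mm wide along y that sticks out 5 mm from the jaw's +x side, top 50 mm over the bench; axes as the gauge's
- gauge_mark (a point): inner top end of the black gauge mark, a bar 3 mm wide along y on an aluminium block on the gauge's +x side, as high as the pointer and 2 mm from it in x; axes as the gauge's. At the start 12 to 25 mm from the pointer in the gauge's +y; lined up when both have the same y in the gauge's frame. Its block is stiff on its rail and must stay put
- nut_a: loose gold-coloured hexagonal steel lock nut lying flat, 46 mm across flats, 24 mm high; origin at the centre of its underside; bystander on the gauge's -x side
- nut_b: loose gold-coloured hexagonal steel lock nut lying flat, 46 mm across flats, 24 mm high; origin at the centre of its underside; bystander on the gauge's +x side
- pin: loose matte titanium clevis pin standing on its head, 12 mm diameter, head 20 mm, 60 mm tall, on the gauge's -x side; origin at the centre of its underside, z up; bystander
- screwdriver: loose black-handled torque screwdriver, 200 mm long, lying behind the gauge on its -y side; origin under its middle, tip towards its +x; bystander

How it is judged:
On the way:
1. a fingertip presses on the wheel (contact force between the fingers and wheel above 0.5 N), for 0.2 s.
At the end, for the whole second after the job is handed in: the pointer on the jaw is within 2 mm of the gauge mark along the gauge's length, the jaw is still (under 10 mm/s), and the finger is off it (y of pointer in the frame of gauge_mark between -0.002 and 0.002 m and linear speed of jaw below 0.01 m/s); the robot touches nothing.
It fails at once if a lock nut is knocked, lifted or carried more than 15 mm (distance of any of nut_a, nut_b from where it was at the start of the episode above 0.015 m).
It fails at once if the screwdriver is knocked, lifted or carried more than 15 mm (distance of screwdriver from where it was at the start of the episode above 0.015 m).
It fails at once if the clevis pin is tipped over, lifted or moved more than 15 mm (distance of pin from where it was at the start of the episode above 0.015 m or angle between pin's own z axis and vertical above 0.4 rad).
It fails at once if the jaw is pushed directly instead of being driven by the wheel (contact force between any of the fingers, the arm and jaw above 1 N).
It fails at once if the gauge mark is shoved along its rail (distance of gauge_mark from where it was at the start of the episode above 0.002 m).
It also fails if it takes over 51 s, if anything falls off the work surface, if the arm or the gripper's body presses on something with over 40 N, if the wrist force passes 120 N, or if a joint passes its speed limit or range.

### The arm

A 6-joint arm with a two-finger parallel gripper is mounted at the origin on the work surface. World frame = base frame: x ahead of the robot, y to its left, z up, the work surface at z = 0. Lengths are in m, angles in rad, forces in N, time in s.
With the tool pointing down it reaches from about 0.375 to 0.975 m from the base axis. Payload 3.8 kg.
Tool frame: the origin (TCP) lies where the fingers leave the gripper's body, on its centre line; the fingertips stand 73 mm ahead of it and the grasp point (between the pads) lies 54 mm ahead of it (nose_length is the distance from the TCP to the fingertips, in m); z points along the fingers, y is the line along which they close (so a half turn about z gives the same grasp; the last joint's range is limited). The gripper opens to 85 mm and grips with 20 to 120 N. Pads are 22 mm wide; open, the fingers measure 114 mm over their backs; the gripper's body (76 mm by 85 mm) begins 54 mm behind the grasp point. The pads swing forward as they close: fully open they stand 13 mm farther back than shut.
Start: joints at [1.084, 0.264, 1.604, -0, 1.274, -0.037], TCP at [0.293, 0.608, 0.304] pointing down, gripper open.
Joint ranges: [-2.63, 2.63], [-0.94, 2.18], [0.31, 2.57], [-1.31, 4.45], [0, 2.66], [-2.55, 2.55]. Speed limits (rad/s): [2.57, 2.57, 3.14, 3.14, 3.14, 3.14].

### API

Orientations are given as a rotation vector (axis times angle).
In Python, from workcell import read_state, read_camera, calibration, finish_job, look_for, cut_out, tip_of, nose_length gives the robot as it stands.
- The arm moves only by the tool step_arm, never from a script. Its argument "targets" is a list of rows, each a list of 3 entries, a list of its own where there are three numbers: the turn, a rotation vector about the tool's x, y, z in rad, then the shift along the tool's x, y, z in mm, then the finger opening in mm, from 0 to 85.4. In form: [[[ax, ay, az], [x, y, z], grip], ...]. A call has 1 to 5 rows; each row shifts and turns the commanded pose from where the row before left it, along the tool's axes as they then stand; what a row does not reach is not made up. A row lasts 1/12 s, in which the tool goes at most 41.7 mm and 7.16 degrees, less where a joint would pass 70% of its speed; a pose out of reach is approached as far as the arm can. A call with a gripper value outside its range is refused whole. The fingers move at their own pace and stop on an object; "grip_force" is the grip in N (left out, the last holds). Time passes only in rows, so rows that do not move let the fingers close. It gives the time, the measured TCP pose, the force, the opening and the grip force at its end, in the units of the state.
- read_state(): the state, without advancing time (a new reading comes with each control period).
- read_camera(name): name is "scene" or "top" or "wrist"; returns the picture (384x512x3 uint8, red, green, blue); there is no depth.
- calibration(name): a dict with "camera_matrix" (3x3 intrinsics, pixels), "dist_coeffs" ([k1, k2, p1, p2, k3] as OpenCV has them; the pictures are not rectified), "R" (3x3) and "t" (3): a world point X has camera coordinates R X + t. Camera axes: x right, y down, z forward; pixel columns grow to the right and rows downward; lengths in m; the calibration is good to about 2 mm. A picture is of the moment at which its call begins: read the wrist's pose just before it. calibration takes no time and is no camera call; for the wrist camera it gives the pose at the moment of the call.
- finish_job(): hands the job in; it is judged then, once.
Trained networks look in the newest picture that a camera, given by its name, has taken for a name from the list of things; names that differ only in an ending like _2 or _b are one class to them, and where a whole thing is asked for, a point or a joint stands for the part that bears it (a point fixed in the world has none). Each returns a list of dicts, best first, with "score" (0 to 1); they miss things now and then, are a little off and sometimes report something else, mostly with a low value. They report only what shows in the picture. A call takes as long as a camera call.
- look_for(camera, query): "extent" ([left, top, right, bottom] in pixels, round what is visible of it).
- cut_out(camera, query): "region" (384x512 bool, what is visible of it) and "extent" ([left, top, right, bottom] in pixels, round what is visible of it).
- tip_of(camera, query): "at" ([row, column] in pixels: a listed point, or the origin of a listed thing).
The state is a dict: "time": time; "q": joint angles; "joint_vel": joint speeds; "joint_torque": joint torques, N m; "tool_pos": TCP position; "tcp_rot": TCP orientation; "wrist_force": force on the tool from outside, world axes, zero at the start; "torque": the same for the moment, N m; "width": opening from 0.0 (shut) to 1.0 (fully open); "grip_force": force on a finger pad.
Only numpy, scipy, OpenCV 4.12 (cv2) and the standard library are available. Lean on these libraries where they do the work, as an engineer would, in place of code of your own. Each camera call takes 0.05 s, during which the arm holds its last target. There are 200 camera calls.

## Working session

There is one attempt and no reset: what is moved stays moved. The work goes in short steps, Python scripts to look and compute and a tool call to move; the robot and the scene stay as the last step left them, time stands still between calls to the robot, and variables do not carry over. Pictures are saved under pics/ and viewed, at most 10 in all, crops included, and the job is handed in when it is done.

Besides the shell and the picture viewer there is one more tool, called after "Request:" by a JSON object that holds its "method" and its "body", one argument or row to a line. step_arm: Moves the arm, as the interface text tells. Its arguments: {"type":"object","properties":{"targets":{"type":"array","items":{"type":"array"}},"grip_force":{"type":"number"}},"required":["targets"]}

```bash
mkdir -p pics; cat > h.py <<'E'
import numpy as np, cv2
from workcell import *
def ray(cam,px,c=None):
    c=c or calibration(cam); K=np.array(c["camera_matrix"]);D=np.array(c["dist_coeffs"])
    u=cv2.undistortPoints(np.array([[[px[0],px[1]]]],float),K,D)[0,0]
    R=np.array(c["R"]);t=np.array(c["t"]); return -R.T@t, R.T@np.array([u[0],u[1],1])
def atz(cam,px,z,c=None):
    o,d=ray(cam,px,c); return o+d*(z-o[2])/d[2]
def proj(cam,X,c=None):
    c=c or calibration(cam)
    return cv2.projectPoints(np.array(X,float).reshape(-1,3),cv2.Rodrigues(np.array(c["R"]))[0],np.array(c["t"]),np.array(c["camera_matrix"]),np.array(c["dist_coeffs"]))[0][:,0]
E
python3 - <<'E'
from h import *
s=read_state();print(s["time"],s["tool_pos"],s["tcp_rot"],s["width"])
for cam in ["top","scene","wrist"]:
    im=read_camera(cam);cv2.imwrite(f"pics/{cam}0.png",im[:,:,::-1])
    for q,z in [("wheel_center",.056),("pointer",.05),("gauge_mark",.05),("jaw",.018),("gauge",0),("nut_a",0),("pin",0),("screwdriver",0)]:
        for r in tip_of(cam,q)[:2]:
            p=r["at"];print(cam,q,round(r["score"],2),np.round(p,1),np.round(atz(cam,(p[1],p[0]),z),4))
a=[cv2.imread(f"pics/{c}0.png") for c in ("top","scene","wrist")]
cv2.imwrite("pics/m.png",cv2.resize(np.vstack([np.hstack(a[:2]),np.hstack([a[2],a[2]*0])]),(800,600)))
E
```

```text
0.0 [0.29322208 0.60736142 0.30258148] [-0.70047409 -3.06191318  0.00331307] 1.0000482410300036
top wheel_center 0.65 [203.6 303.5] [ 0.5332 -0.0686  0.056 ]
top pointer 0.55 [204.4 264.7] [0.5319 0.0113 0.05  ]
top gauge_mark 0.41 [200.  249.5] [0.541 0.043 0.05 ]
top jaw 0.7 [217.5 264.4] [0.5078 0.0111 0.018 ]
top jaw 0.31 [168.7 282.2] [ 0.6144 -0.0276  0.018 ]
top gauge 0.72 [208.9 301.7] [ 0.5289 -0.0709  0.    ]
top gauge 0.34 [215.7 264.2] [0.5136 0.011  0.    ]
top nut_a 0.81 [253.1 300.8] [ 0.4333 -0.0677  0.    ]
top nut_a 0.68 [209.3 302.6] [ 0.528  -0.0728  0.    ]
top pin 0.5 [251.8 271.4] [ 0.4358 -0.0045  0.    ]
top screwdriver 0.95 [198.1 350.2] [ 0.5532 -0.1772  0.    ]
scene wheel_center 0.97 [223.1 177.6] [ 0.5265 -0.0642  0.056 ]
scene pointer 0.55 [204.1 225.7] [0.5384 0.0224 0.05  ]
scene gauge_mark 0.51 [196.7 237.3] [0.5375 0.048  0.05  ]
scene jaw 0.78 [211.1 211.9] [0.5103 0.0133 0.018 ]
scene gauge 0.77 [247.9 178.3] [ 0.5261 -0.0699  0.    ]
scene nut_a 0.83 [218.9 148. ] [ 0.4378 -0.0718  0.    ]
scene nut_a 0.56 [264.5 235. ] [ 0.6135 -0.022   0.    ]
scene pin 0.49 [194.5 175.2] [ 0.4182 -0.0012  0.    ]
scene pin 0.18 [264.2 237.2] [ 0.6154 -0.0189  0.    ]
scene screwdriver 0.84 [297.5 129.2] [ 0.557  -0.1805  0.    ]
```

View pics/m.png

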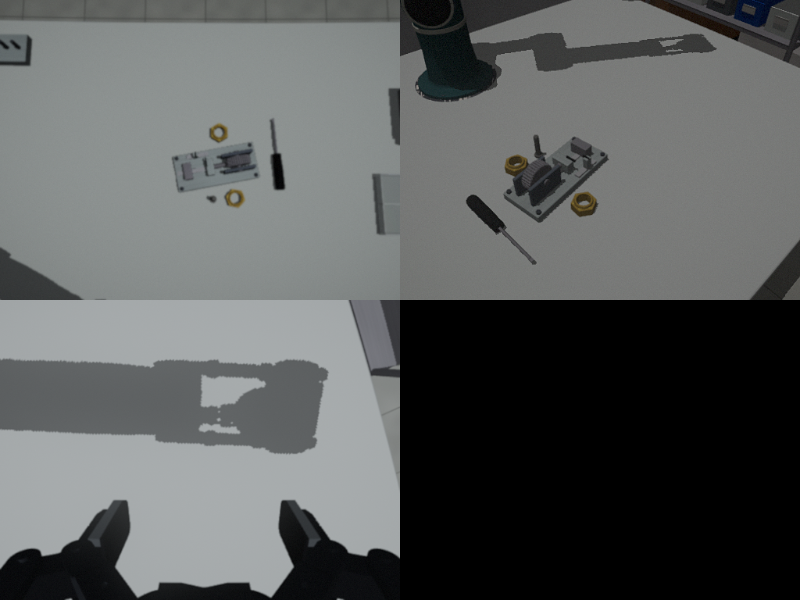

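The top view shows the gauge centred near (215,165) in the mosaic, with its wheel end to the right. Nuts and pin are above and below it, and the screwdriver is to the right at (277,155). Next I refine the yaw.

```bash
python3 - <<'E'
from h import *
print("nose",nose_length() if callable(nose_length) else nose_length)
for cam in ["top"]:
    read_camera(cam)
    r=cut_out(cam,"gauge")[0]; m=r["region"].astype(np.uint8)
    cs=max(cv2.findContours(m,0,2)[0],key=cv2.contourArea)
    w=np.array([atz(cam,p[0],.018)[:2] for p in cs])
    (c,sz,a)=cv2.minAreaRect((w*1000).astype(np.float32));print(r["score"],c,sz,a)
b=np.array([atz(cam,p,.018)[:2] for p in cv2.boxPoints(cv2.minAreaRect(cs))]);print(b)
s=read_state();c=calibration("wrist");R=cv2.Rodrigues(np.array(s["tcp_rot"]))[0]
print(R.round(3));print("cam in tool",R.T@(-np.array(c["R"]).T@c["t"]-s["tool_pos"]),(np.array(c["R"])@R).round(3))
im=cv2.imread("pics/top0.png")[160:280,200:380];cv2.imwrite("pics/c.png",cv2.resize(im,None,fx=4,fy=4,interpolation=2))
E
```

```text
nose 0.0726
0.61 (517.9863891601562, -14.102188110351562) (102.48893737792969, 223.96812438964844) 10.392827987670898
[[ 0.54792044  0.10540801]
 [ 0.58931812 -0.1165845 ]
 [ 0.48765807 -0.13251237]
 [ 0.44757655  0.08603075]]
[[-0.901  0.435  0.   ]
 [ 0.435  0.901  0.   ]
 [ 0.     0.    -1.   ]]
cam in tool [ 0.08095221 -0.00072561 -0.0695999 ] [[-0.     1.     0.002]
 [-0.949  0.    -0.315]
 [-0.315 -0.002  0.949]]
```

View pics/c.png

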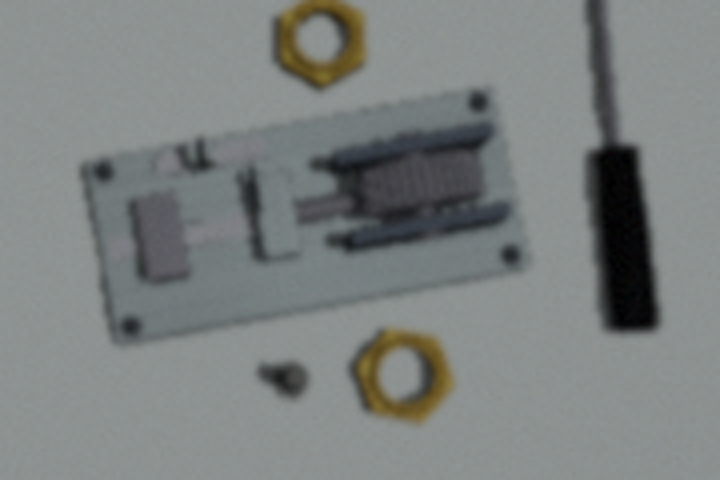

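Request:
{"method": "step_arm", "body": {
  "targets": [
    [[0,0,0.117],[0,0,0],0],
    [[0,0,0.117],[0,0,0],0],
    [[0,0,0.117],[0,0,0],0],
    [[0,0,0.117],[0,0,0],0],
    [[0,0,0.117],[0,0,0],0]
  ],
  "grip_force": 40
}}

```text
time: 1.87
tool_pos: [0.2935, 0.6079, 0.3038]
tcp_rot: [1.562, 2.726, -0.0]
wrist_force: [0.3, 0.1, 1.2]
width: 0.301
grip_force: 0.0
```

Request:
{"method": "step_arm", "body": {
  "targets": [
    [[0,0,0.117],[0,0,0],0],
    [[0,0,0.117],[0,0,0],0],
    [[0,0,0.117],[0,0,0],0],
    [[0,0,0],[-36,5,0],0],
    [[0,0,0],[-36,5,0],0]
  ]
}}

```text
time: 2.28
tool_pos: [0.3161, 0.5394, 0.3034]
tcp_rot: [2.004, 2.42, -0.0]
wrist_force: [0.8, -1.1, 0.0]
width: -0.001
grip_force: 0.0
```

Request:
{"method": "step_arm", "body": {
  "targets": [
    [[0,0,0],[-36,5,0],0],
    [[0,0,0],[-36,5,0],0],
    [[0,0,0],[-36,5,0],0],
    [[0,0,0],[-36,5,0],0],
    [[0,0,0],[-36,5,0],0]
  ]
}}

```text
time: 2.7
tool_pos: [0.3744, 0.365, 0.304]
tcp_rot: [2.006, 2.417, 0.001]
wrist_force: [1.1, -0.1, 0.1]
width: -0.0
grip_force: 0.0
```

Request:
{"method": "step_arm", "body": {
  "targets": [
    [[0,0,0],[-36,6,0],0],
    [[0,0,0],[-36,6,0],0],
    [[0,0,0],[-36,6,0],0],
    [[0,0,0],[-36,6,0],0],
    [[0,0,0],[-36,6,0],0]
  ]
}}

```text
time: 3.12
tool_pos: [0.4371, 0.1935, 0.3043]
tcp_rot: [2.006, 2.417, 0.001]
wrist_force: [0.1, 0.1, -0.0]
width: -0.001
grip_force: 0.0
```

Request:
{"method": "step_arm", "body": {
  "targets": [
    [[0,0,0],[-36,6,10],0],
    [[0,0,0],[-36,6,10],0],
    [[0,0,0],[-36,6,10],0],
    [[0,0,0],[-36,6,10],0],
    [[0,0,0],[-36,6,10],0]
  ]
}}

```text
time: 3.53
tool_pos: [0.4998, 0.022, 0.2539]
tcp_rot: [2.006, 2.416, 0.001]
wrist_force: [-0.2, 0.2, 0.7]
width: -0.001
grip_force: 0.0
```

Request:
{"method": "step_arm", "body": {
  "targets": [
    [[0,0,0],[-36,4,0],0],
    [[0,0,0],[-36,4,10],0],
    [[0,0,0],[-36,4,20],0],
    [[0,0,0],[0,0,10],0],
    [[0,0,0],[0,0,0],0]
  ]
}}

```text
time: 3.95
tool_pos: [0.5296, -0.0816, 0.2111]
tcp_rot: [-2.008, -2.41, 0.004]
wrist_force: [-1.0, 0.3, 0.2]
width: 0.002
grip_force: 0.0
```

```bash
cat >> h.py <<'E'
YAW=np.radians(10.4)
def look(name,z=.05):
    s=read_state();R=cv2.Rodrigues(np.array(s["tcp_rot"]))[0];tip=np.array(s["tool_pos"])+R[:,2]*.0726
    c=calibration("wrist");im=read_camera("wrist");cv2.imwrite(f"pics/{name}.png",im[:,:,::-1])
    gx=np.array([np.cos(YAW),np.sin(YAW),0]);gy=np.array([-np.sin(YAW),np.cos(YAW),0])
    print("t",s["time"],"tip",tip.round(4),"F",np.round(s["wrist_force"],1),"toolx ang",np.degrees(np.arctan2(R[1,0],R[0,0])))
    out={}
    for q,zz in [("wheel_center",.056),("pointer",z),("gauge_mark",.05)]:
        for r in tip_of("wrist",q)[:2]:
            p=r["at"];X=atz("wrist",(p[1],p[0]),zz,c);out.setdefault(q,X);d=X-tip
            print(q,round(r["score"],2),np.round(p,1),X.round(4),"rel tip gx,gy mm",(d@gx*1e3).round(1),(d@gy*1e3).round(1))
    if "pointer" in out and "gauge_mark" in out: print("gap mm",(out["gauge_mark"]-out["pointer"])@gy*1e3)
E
python3 -c "
from h import *
look('w1')"
```

```text
t 3.95 tip [ 0.5293 -0.0816  0.1385] F [-1.   0.3  0.2] toolx ang 100.38395472044697
wheel_center 0.86 [183.6 260.7] [ 0.5257 -0.0697  0.056 ] rel tip gx,gy mm -1.4 12.3
pointer 0.59 [ 55.6 306.7] [0.5397 0.0185 0.05  ] rel tip gx,gy mm 28.3 96.5
gauge_mark 0.68 [ 20.4 307.1] [0.5354 0.0389 0.05  ] rel tip gx,gy mm 27.8 117.4
gap mm 20.885339905291783
```

View pics/w1.png

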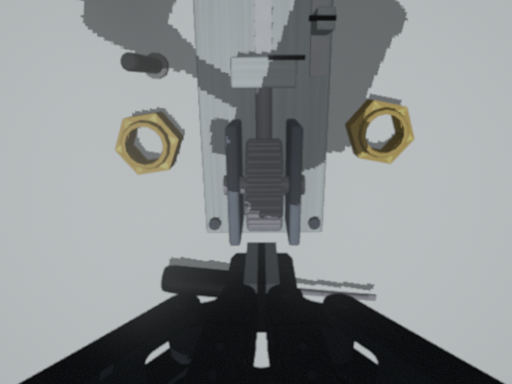

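Request:
{"method": "step_arm", "body": {
  "targets": [
    [[0,0,0],[2,-1.4,15],0],
    [[0,0,0],[0,0,15],0],
    [[0,0,0],[0,0,10],0],
    [[0,0,0],[0,0,0],0],
    [[0,0,0],[0,0,0],0]
  ]
}}

```text
time: 4.57
tool_pos: [0.5292, -0.0776, 0.174]
tcp_rot: [-2.005, -2.418, 0.0]
wrist_force: [-0.5, -0.2, 1.3]
width: -0.001
grip_force: 0.0
```

```bash
python3 -c "
from h import *
look('w2')"
```

```text
t 4.5667 tip [ 0.5291 -0.0776  0.1014] F [-0.5 -0.2  1.3] toolx ang 100.67793558625795
wheel_center 0.67 [209.7 259.6] [ 0.5262 -0.071   0.056 ] rel tip gx,gy mm -1.7 7.0
pointer 0.72 [ 59.  311.5] [0.5382 0.0177 0.05  ] rel tip gx,gy mm 26.1 92.1
gauge_mark 0.76 [ 14.4 315.6] [0.5354 0.0398 0.05  ] rel tip gx,gy mm 27.3 114.3
gap mm 22.19058996376504
```

View pics/w2.png

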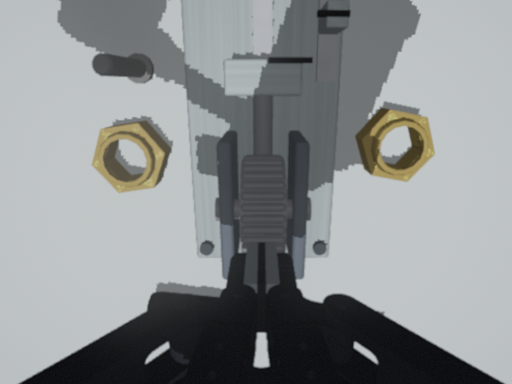

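Both pointer (tip at row 60) and mark (row 14) are clearly visible, the gap is about 22 mm, and the finger is centred over the wheel. First stroke next.

Request:
{"method": "step_arm", "body": {
  "targets": [
    [[0,0,0],[-3,0,9],0],
    [[0,0,0],[0,0,4.4],0],
    [[0,0,0],[0,0,3],0],
    [[0,0,0],[0,0,0],0],
    [[0,0,0],[0,0,0],0]
  ]
}}

```text
time: 5.18
tool_pos: [0.5303, -0.0818, 0.1579]
tcp_rot: [2.007, 2.416, -0.0]
wrist_force: [-0.3, -1.8, 5.4]
width: -0.001
grip_force: 2.5
```

Request:
{"method": "step_arm", "body": {
  "targets": [
    [[0,0,0],[3,0,0],0],
    [[0,0,0],[5,0,0],0],
    [[0,0,0],[6,0,0],0],
    [[0,0,0],[6,0,0],0],
    [[0,0,0],[2,0,0],0]
  ]
}}

```text
time: 5.6
tool_pos: [0.5262, -0.0597, 0.1582]
tcp_rot: [2.006, 2.417, 0.0]
wrist_force: [-1.6, -1.4, 5.4]
width: -0.002
grip_force: 2.5
```

Request:
{"method": "step_arm", "body": {
  "targets": [
    [[0,0,0],[0,0,0],0],
    [[0,0,0],[0,0,-8],0],
    [[0,0,0],[0,0,-5],0],
    [[0,0,0],[0,0,0],0],
    [[0,0,0],[0,0,0],0]
  ]
}}

```text
time: 6.02
tool_pos: [0.526, -0.0599, 0.1709]
tcp_rot: [2.007, 2.417, 0.001]
wrist_force: [-0.8, 0.5, -1.0]
width: -0.0
grip_force: 0.0
```

```bash
python3 -c "
from h import *
look('w3')"
```

```text
t 6.0167 tip [ 0.5261 -0.0599  0.0983] F [-0.8  0.5 -1. ] toolx ang 100.59095833943438
wheel_center 0.79 [238.7 257.2] [ 0.525  -0.0709  0.056 ] rel tip gx,gy mm -3.0 -10.6
pointer 0.86 [ 81.7 313.5] [0.5386 0.024  0.05  ] rel tip gx,gy mm 27.5 80.3
pointer 0.7 [168.7 388.5] [ 0.5933 -0.0151  0.05  ] rel tip gx,gy mm 74.2 31.9
gauge_mark 0.58 [ 50.3 314.5] [0.5355 0.0397 0.05  ] rel tip gx,gy mm 27.3 96.3
gap mm 15.979185580051157
```

Request:
{"method": "step_arm", "body": {
  "targets": [
    [[0,0,0],[-22,-1,0],0],
    [[0,0,0],[0,0,9],0],
    [[0,0,0],[0,0,4],0],
    [[0,0,0],[0,0,0],0],
    [[0,0,0],[0,0,0],0]
  ]
}}

```text
time: 6.63
tool_pos: [0.5294, -0.0817, 0.1579]
tcp_rot: [2.006, 2.416, 0.0]
wrist_force: [-0.9, -2.2, 4.7]
width: -0.004
grip_force: 2.3
```

Request:
{"method": "step_arm", "body": {
  "targets": [
    [[0,0,0],[3,0,0],0],
    [[0,0,0],[5,0,0],0],
    [[0,0,0],[6,0,0],0],
    [[0,0,0],[6,0,0],0],
    [[0,0,0],[2,0,0],0]
  ]
}}

```text
time: 7.05
tool_pos: [0.5249, -0.0588, 0.1581]
tcp_rot: [2.006, 2.417, 0.001]
wrist_force: [1.0, -0.1, 4.9]
width: -0.002
grip_force: 2.6
```

Request:
{"method": "step_arm", "body": {
  "targets": [
    [[0,0,0],[0,0,0],0],
    [[0,0,0],[0,0,-8],0],
    [[0,0,0],[0,0,-5],0],
    [[0,0,0],[-22,0,0],0],
    [[0,0,0],[0,0,0],0]
  ]
}}

```text
time: 7.47
tool_pos: [0.5294, -0.0829, 0.1712]
tcp_rot: [2.006, 2.416, -0.0]
wrist_force: [0.0, -0.5, 0.2]
width: -0.001
grip_force: 0.0
```

Request:
{"method": "step_arm", "body": {
  "targets": [
    [[0,0,0],[0,0,9],0],
    [[0,0,0],[0,0,4],0],
    [[0,0,0],[0,0,0],0],
    [[0,0,0],[0,0,0],0],
    [[0,0,0],[3,0,0],0]
  ]
}}

```text
time: 7.88
tool_pos: [0.5286, -0.0788, 0.1578]
tcp_rot: [2.006, 2.417, -0.001]
wrist_force: [0.2, -1.8, 5.1]
width: 0.0
grip_force: 2.8
```

Request:
{"method": "step_arm", "body": {
  "targets": [
    [[0,0,0],[5,0,0],0],
    [[0,0,0],[6,0,0],0],
    [[0,0,0],[6,0,0],0],
    [[0,0,0],[2,0,0],0],
    [[0,0,0],[0,0,0],0]
  ]
}}

```text
time: 8.3
tool_pos: [0.5248, -0.0591, 0.1578]
tcp_rot: [-2.006, -2.418, -0.001]
wrist_force: [-0.0, 1.5, 4.9]
width: 0.002
grip_force: 2.3
```

Request:
{"method": "step_arm", "body": {
  "targets": [
    [[0,0,0],[0,0,0],0],
    [[0,0,0],[0,0,-8],0],
    [[0,0,0],[0,0,-5],0],
    [[0,0,0],[0,0,0],0],
    [[0,0,0],[0,0,0],0]
  ]
}}

```text
time: 8.72
tool_pos: [0.5247, -0.0601, 0.1705]
tcp_rot: [2.007, 2.417, -0.0]
wrist_force: [0.6, 0.3, -0.6]
width: -0.002
grip_force: 0.0
```

```bash
python3 -c "
from h import *
look('w4')"
```

```text
t 8.7167 tip [ 0.5247 -0.0601  0.0979] F [ 0.6  0.3 -0.6] toolx ang 100.58936357791433
wheel_center 0.65 [236.  261.5] [ 0.5259 -0.0687  0.056 ] rel tip gx,gy mm -0.4 -8.7
pointer 0.73 [ 56.5 316.5] [0.5359 0.0366 0.05  ] rel tip gx,gy mm 28.4 93.2
pointer 0.47 [ 64.3 261.5] [0.5079 0.0273 0.05  ] rel tip gx,gy mm -0.7 89.1
gauge_mark 0.64 [ 48.2 318. ] [0.5357 0.0408 0.05  ] rel tip gx,gy mm 29.0 97.3
gap mm 4.1438635807566335
```

View pics/w4.png

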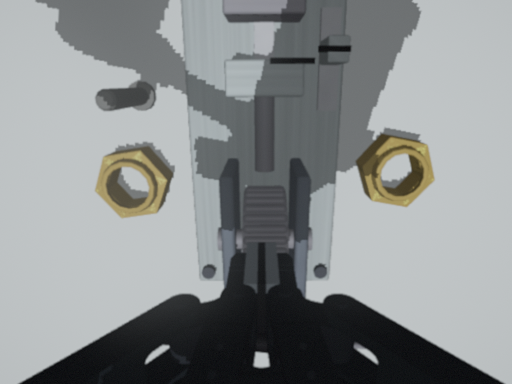

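The pointer bar sits at row 60 and the mark bar at row 48. I measure the dark bars directly.

```bash
cat >> h.py <<'E'
def bars(name,pc,mc,r0,r1):
    c=calibration("wrist");g=cv2.imread(f"pics/{name}.png",0).astype(float)
    gy=np.array([-np.sin(YAW),np.cos(YAW),0]);o=[]
    for a,b in (pc,mc):
        v=g[r0:r1,a:b].mean(1);k=v.argmin();w=np.clip(np.median(v)*.6-v[max(0,k-4):k+5],0,None)
        r=r0+max(0,k-4)+(w*np.arange(len(w))).sum()/w.sum()
        X=atz("wrist",((a+b)/2,r),.05,c);o.append(X@gy*1e3);print("row",round(r,2),X.round(4),v.min())
    print("gap",o[1]-o[0])
E
python3 -c "
from h import *
bars('w4',(302,313),(322,332),38,80)"
```

```text
row 60.15 [0.5311 0.034  0.05  ] 20.818181818181817
row 48.19 [0.5399 0.0418 0.05  ] 16.3
gap 6.0581765966540715
```

Request:
{"method": "step_arm", "body": {
  "targets": [
    [[0,0,0],[-23,0,0],0],
    [[0,0,0],[0,0,9],0],
    [[0,0,0],[0,0,4],0],
    [[0,0,0],[0,0,0],0],
    [[0,0,0],[0,0,0],0]
  ]
}}

```text
time: 9.33
tool_pos: [0.5296, -0.0826, 0.1579]
tcp_rot: [2.006, 2.417, 0.0]
wrist_force: [1.1, -1.9, 4.6]
width: -0.0
grip_force: 2.1
```

Request:
{"method": "step_arm", "body": {
  "targets": [
    [[0,0,0],[3,0,0],0],
    [[0,0,0],[6,0,0],0],
    [[0,0,0],[7,0,0],0],
    [[0,0,0],[6,0,0],0],
    [[0,0,0],[2,0,0],0]
  ]
}}

```text
time: 9.75
tool_pos: [0.5246, -0.0576, 0.1579]
tcp_rot: [2.006, 2.418, 0.001]
wrist_force: [0.9, -1.2, 5.9]
width: 0.001
grip_force: 1.9
```

Request:
{"method": "step_arm", "body": {
  "targets": [
    [[0,0,0],[0,0,0],0],
    [[0,0,0],[0,0,-8],0],
    [[0,0,0],[0,0,-5],0],
    [[0,0,0],[0,0,0],0],
    [[0,0,0],[0,0,0],0]
  ]
}}

```text
time: 10.17
tool_pos: [0.5245, -0.0591, 0.1705]
tcp_rot: [-2.007, -2.417, 0.0]
wrist_force: [-0.3, -0.1, -0.3]
width: -0.002
grip_force: 0.0
```

```bash
python3 -c "
from h import *
look('w5')
bars('w5',(302,313),(322,332),35,80)"
```

```text
t 10.1667 tip [ 0.5244 -0.0591  0.0979] F [-0.3 -0.1 -0.3] toolx ang 100.58912778380288
wheel_center 0.71 [239.5 263.6] [ 0.5272 -0.0698  0.056 ] rel tip gx,gy mm 0.8 -11.0
pointer 0.68 [ 45.6 314.3] [0.5332 0.0427 0.05  ] rel tip gx,gy mm 27.0 98.6
gauge_mark 0.75 [ 52.5 317.8] [0.5358 0.0397 0.05  ] rel tip gx,gy mm 29.0 95.2
gap mm -3.403411896295375
row 49.26 [0.5297 0.0402 0.05  ] 20.272727272727273
row 50.34 [0.5399 0.0417 0.05  ] 15.8
gap -0.42792618043808517
```

View pics/w5.png

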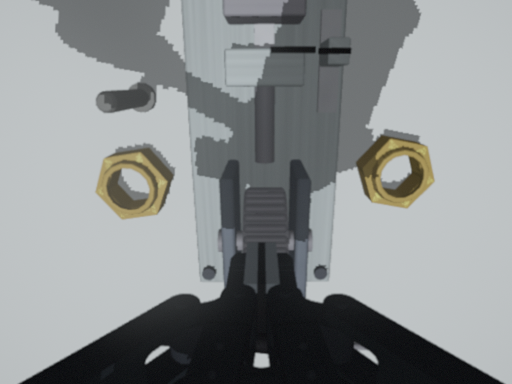

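The two bars line up in the picture at rows 49 and 50, an offset of about 0.4 mm. I take the finger well away and hand in.

Request:
{"method": "step_arm", "body": {
  "targets": [
    [[0,0,0],[0,0,-15],0],
    [[0,0,0],[0,0,-20],0],
    [[0,0,0],[0,0,-10],0],
    [[0,0,0],[0,0,0],0],
    [[0,0,0],[0,0,0],0]
  ]
}}

```text
time: 10.78
tool_pos: [0.5251, -0.0591, 0.2159]
tcp_rot: [2.006, 2.416, 0.001]
wrist_force: [-0.0, 0.6, -0.8]
width: -0.001
grip_force: 0.0
```

```bash
python3 -c "
from h import *
print(finish_job())"
```

```text
the job is handed in; nothing more can be done
None
```

I closed the jaw with four wheel strokes until the pointer was about 0.4 mm from the gauge mark (measured in the wrist picture, tolerance 2 mm), lifted the finger clear and handed the job in at about 11 s; no verdict came back.

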